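# Hook the crate out of the deep shelf and lock its turn-button into the printing bed

### The job

The lino plate on the printing bed still lacks its second turn-button, which is kept in the crate deep inside the low shelf. Pick up the pull hook, hook its turned-down end over the crate's front lip, drag the crate forward until the turn-button stands well clear of the shelf (at least 5 cm), and lay the hook back on the table away from the crate. Then lift the turn-button out, lower its foot into the T-slot at about the middle of the empty half, and twist it a quarter turn so that it is locked square across the slot like its twin, leaving the other things undisturbed.

Things in the scene. Friction and masses are not known exactly. Their poses are not given: they have to be found in the camera images.
- riser: Deep plywood shelf fixed on the table at the left: 264 mm wide, 330 deep, deck top 140 high; open in front only, no floor; the opening is 240 wide, 128 high. Origin: middle of the opening at table height. Its x axis points straight into the shelf (pull out along -x), z up. The deck starts at x = -4 mm.
- riser_mouth (a point): The same point and axes as riser.
- crate: Open wooden crate in the shelf, on the table, front board 45 to 80 mm behind the shelf's front edge: 200 mm deep (x), 170 wide, 60 high, walls 8, about 0.65 kg with contents. Origin: centre of underside; front faces -x, z up. Behind the front board 39 mm are free to the floor, then a slotted wooden block 46 long (x), 30 high, a divider, and a back part with eraser and glue tube.
- crate_lip (a point): Middle of the top edge of the crate's front board (8 mm thick, 60 mm above the table): the lip for the hook. Axes as the crate's.
- crate_nest (a point): Centre of the slot in the crate's wooden block, at the block's top, 30 mm above the table, 70 mm behind the outside of the front board. The turn-button stands here. Axes as the crate's.
- hook: Pull hook on the table, in front, hook end down, 0.15 kg: dark wooden handle 112 mm long (x -62 to +50), 28 wide, 36 high; from it a flat steel bar 30 wide, 4 thick (underside 24 mm above the origin) runs to a turned-down end at x = 160 to 164 that reaches down to z = 0. Origin: on the handle's underside at mid grip; balance point at x = 11; x points to the turned-down end, z up.
- hook_tip (a point): Bottom edge of the inner face (which looks towards the handle) of the hook's turned-down end, 160 mm ahead of the hook's origin, 24 mm below the bar's underside. Axes as the hook's.
- button: Turn-button, 0.07 kg: black thumb bar 60 mm long (x), 13 thick (y), z = 5 to 37, on a steel plate 34x30x5; below it a neck 11 thick and a T-foot 30 long (x, as the bar), 11 wide, 6 thick, down to z = -12.5. Origin: middle of the plate's underside, z up. It starts upright in the crate, foot in the block's slot (34x15 mm), bar along the crate's x.
- bed: Printing bed fixed at the right: board 190 mm (x) by 300 (y) with a lino plate (top 22.5 mm high) and an aluminium T-slot track along its front (-x) edge, 46 wide, top 21 high. Origin: centre of underside. The slot runs along y, 16 wide, lips 4 thick; the channel below is 38 wide, 14 deep: the foot enters along the slot only, then turns freely. A twin is locked at y = -75, bar across.
- bed_slot (a point): Middle of the empty left half of the slot, on the track's top surface (bed x = -72, y = +75, z = 21 mm). Axes as the bed's: y along the slot, x across it.
- baren: Bystander: round wooden baren, 95 mm across and 27 high, right front of the table.
- gouge: Bystander: lino gouge with a pear-shaped handle, 23x112x24 mm, beyond the crate's way out.
- marker: Bystander: marker pen, 138 mm long, 18 thick, flat on the table close in front of the robot.
- ink_jar: Bystander: ink jar with screw lid, 48 mm across, 50 high, on the shelf's deck.
- glue_stick: Bystander: glue stick standing on the deck, 26 mm across, 87 high.
- pin_tin: Bystander: round tin, 64 mm across, 27 high, on the deck.
There are look-alikes about, which are no part of the job. Several things have the shape of the hook; the one meant has the colours described above.

How it is judged:
On the way, in this order (a step that is already met when the one before it is completed fails the run):
1. the hook's turned-down end is behind the crate's front board, below its top edge, while the crate is still inside the shelf (x of hook_tip in the frame of crate_lip between 0.002 and 0.04 m and z of hook_tip in the frame of crate_lip below -0.008 m and y of hook_tip in the frame of crate_lip between -0.07 and 0.07 m and x of crate_lip in the frame of riser_mouth above 0.02 m), for 0.1 s.
2. the crate is drawn out with the hook still over its lip: the slot of the wooden block is at least 45 mm in front of the shelf's front edge (x of hook_tip in the frame of crate_lip between 0.002 and 0.04 m and z of hook_tip in the frame of crate_lip below -0.008 m and y of hook_tip in the frame of crate_lip between -0.07 and 0.07 m and x of crate_nest in the frame of riser_mouth below -0.045 m), for 0.1 s.
3. the turn-button's foot is in the empty half of the slot with the plate down on the track, bar along the slot (within 0.35 rad) (x of button in the frame of bed_slot between -0.005 and 0.005 m and y of button in the frame of bed_slot between -0.045 and 0.045 m and z of button in the frame of bed_slot between -0.004 and 0.0025 m and angle between the x axis of button and the y axis of bed_slot, either way round below 0.35 rad), for 0.1 s.
At the end, for the whole second after the job is handed in: Button in the empty half of the slot (within 5 mm across, 45 mm along), plate down within 2.5 mm, upright, bar square across the slot within 0.26 rad; crate flat, its block's slot at least 45 mm in front of the shelf edge; hook on the table, not touching the crate; all at rest (x of button in the frame of bed_slot between -0.005 and 0.005 m and y of button in the frame of bed_slot between -0.045 and 0.045 m and z of button in the frame of bed_slot between -0.004 and 0.0025 m and angle between the x axis of button and the x axis of bed_slot, either way round below 0.26 rad and angle between each of button, crate's own z axis and vertical below 0.1 rad and linear speed of each of button, crate, hook below 0.02 m/s and x of crate_nest in the frame of riser_mouth below -0.045 m and height (world z) of hook below 0.03 m and height (world z) of hook_tip below 0.035 m and contact force between hook and crate below 0.1 N).
It fails at once if a bystander (baren, gouge, marker, or a thing on the shelf's deck) is pushed more than 30 mm (distance of any of baren, gouge, marker, ink_jar, glue_stick, pin_tin from where it was at the start of the episode above 0.03 m).
It fails at once if the crate is tipped by more than 0.35 rad (angle between crate's own z axis and vertical above 0.35 rad).
It also fails if it takes over 64 s, if anything falls off the work surface, if the arm or the gripper's body presses on something with over 40 N, if the wrist force passes 120 N, or if a joint passes its speed limit or range.

### The arm

A 6-joint arm with a two-finger parallel gripper is mounted at the origin on the work surface; the furniture and walls round the work are solid. World frame = base frame: x ahead of the robot, y to its left, z up, the work surface at z = 0. Lengths are in m, angles in rad, forces in N, time in s.
With the tool pointing down it reaches from about 0.375 to 0.9 m from the base axis. Payload 3.1 kg.
Tool frame: the origin (TCP) lies at the centre of the arm's flange, where the gripper is bolted on; the fingertips stand 173 mm ahead of it and the grasp point (between the pads) lies 155 mm ahead of it (tip_extent is the distance from the TCP to the fingertips, in m); z points along the fingers, y is the direction in which the jaws open and shut (so a half turn about z gives the same grasp; the last joint's range is limited). The gripper opens to 85 mm and grips with 20 to 120 N. Pads are 22 mm wide; open, the fingers measure 114 mm over their backs; the gripper's body (76 mm by 85 mm) begins 54 mm behind the grasp point. The pads swing forward as they close: fully open they stand 13 mm farther back than shut.
Start: joints at [-1.31, 0.527, 1.433, -0, 1.181, -0.178], TCP at [0.266, -0.565, 0.405] pointing down, gripper open.
Joint ranges: [-3.08, 3.08], [-0.75, 2.2], [0.22, 2.44], [-1.43, 4.57], [0, 2.65], [-2.85, 2.85]. Speed limits (rad/s): [2.79, 2.79, 3.14, 3.14, 3.14, 3.14].

### API

Orientations are given as a unit quaternion [x, y, z, w].
In Python, from station import sense, snapshot, sign_off, tip_extent gives the robot as it stands. The module is installed in compiled form; this text tells all that it offers.
- The arm moves only by the tool servo_tool, never from a script. Its argument "rows" is a list of rows, each a list of 3 entries, a list of its own where there are three numbers: the shift along the tool's x, y, z in mm, then the turn about the tool's z in degrees, then the opening, from -1 (shut) to 1 (fully open), so that 0 is half open. A call has 1 to 8 rows; each row is the pose to reach, as a shift and turn from the pose measured when the call began, along the tool's axes at that moment; what a row does not reach only later rows make up. A row lasts 1/10 s, in which the tool goes at most 50 mm and 8.59 degrees, less where a joint would pass 70% of its speed; a pose out of reach is approached as far as the arm can. A call with a gripper value outside its range is refused whole. The fingers move at their own pace and stop on an object; "force" is the grip in N (left out, the last holds). Time passes only in rows, so rows that repeat a pose let the fingers close. It gives the time, the measured TCP pose, the force and the opening at its end, in the units of the state.
- sense(): the state, without advancing time (a new reading comes with each control period).
- snapshot(name): name is "side" or "top" or "wrist"; returns a dict with "image" (420x560x3 uint8, blue, green, red), "z_map" (420x560 float32, m along the optical axis (not along the pixel's ray), 0 where there is no reading), "vertical_fov" (degrees; the focal length in pixels is half the picture's height over the tangent of half this angle, whatever the lens; pixels are square), "cx", "cy" (the principal point, pixels), "cam_to_world" (4x4, takes a point from camera to world coordinates). Camera axes: x right, y down, z forward; pixel columns grow to the right and rows downward; lengths in m; the calibration is good to about 2 mm. A picture is of the moment at which its call begins.
- sign_off(): hands the job in, once; it reports no verdict.
The state is a dict: "t": time; "q": joint angles; "qd": joint speeds; "tau": joint torques, N m; "tcp_pos": TCP position; "tool_rot": TCP orientation; "force": force on the tool from outside, world axes, zero at the start; "ft_torque": the same for the moment, N m; "finger_gap": opening from 0.0 (shut) to 1.0 (fully open).
Only numpy, scipy, OpenCV 4.12 (cv2) and the standard library are available. Lean on these libraries where they do the work, as an engineer would, in place of code of your own. Each camera call takes 0.05 s, during which the arm holds its last target. There are 200 camera calls.

## Working session

There is one attempt and no reset: what is moved stays moved. The work goes in short steps, Python scripts to look and compute and a tool call to move; the robot and the scene stay as the last step left them, time stands still between calls to the robot, and variables do not carry over. Pictures are saved under pics/ and viewed, about 8 in all and at most 12, crops included, and the job is handed in when it is done.

Besides the shell and the picture viewer there is one more tool, called after "Call:" as name(argument=value, ...) on one line, values as JSON. servo_tool: Moves the arm, as the interface text tells. Its arguments: {"type":"object","properties":{"rows":{"type":"array"},"force":{"type":"number"}},"required":["rows"]}

```bash
mkdir -p pics
python3 - <<'E'
from station import *
import cv2,numpy as np
print(sense(),tip_extent)
for n in("top","side"):
    s=snapshot(n); cv2.imwrite(f"pics/{n}0.png",s["image"]); np.savez(f"pics/{n}0.npz",**s)
    print(n,s["vertical_fov"],s["cx"],s["cy"],np.round(s["cam_to_world"],3).tolist())
E
```

```text
{'t': 0.0, 'q': array([-1.30948274e+00,  5.28484597e-01,  1.43387110e+00, -9.98189718e-06,
        1.18135617e+00, -1.78480677e-01]), 'qd': array([-0.00224812, -0.00287481, -0.0008973 , -0.00087213, -0.00058646,
        0.00039396]), 'tau': array([ 6.66368724e-04, -4.42350984e+01, -1.78023720e+01, -2.42417873e-04,
        8.40762863e-03,  1.68258698e-06]), 'tcp_pos': array([ 0.26604683, -0.56518752,  0.4037318 ]), 'tool_rot': array([ 9.75918931e-01,  2.18130965e-01, -4.84840109e-05, -1.05851023e-03]), 'force': array([ 0.51571396,  0.14056871, -0.48405516]), 'ft_torque': array([-0.00909572, -0.00863575, -0.01871191]), 'finger_gap': 1.0003647053551437} 0.1734
top 43.723280057177334 288.7983457866745 211.29684248280563 [[0.006, -0.977, 0.212, 0.219], [-1.0, -0.006, 0.0, 0.029], [0.001, -0.212, -0.977, 1.522], [0.0, 0.0, 0.0, 1.0]]
side 47.176323443429936 281.0470909031836 211.23541220328124 [[0.875, 0.414, -0.251, 0.943], [0.484, -0.739, 0.469, -0.765], [0.009, -0.532, -0.847, 1.54], [0.0, 0.0, 0.0, 1.0]]
```

View pics/top0.png

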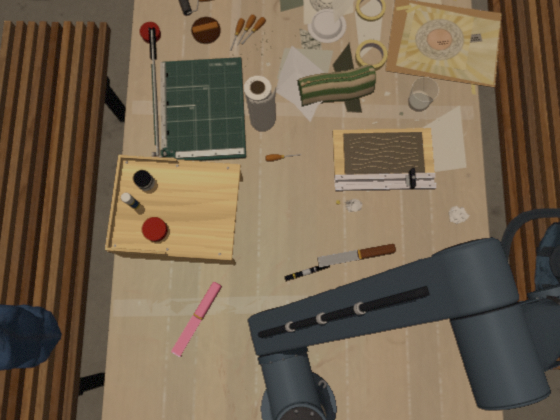

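View pics/side0.png

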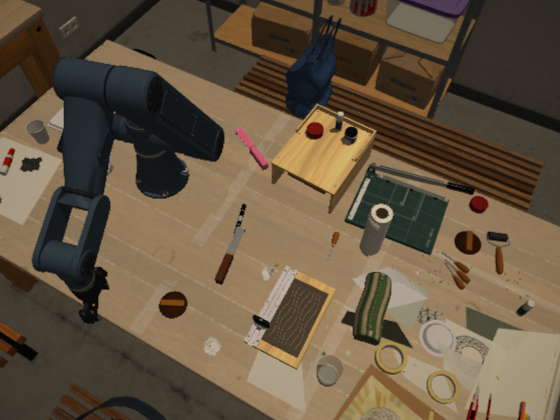

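The top view shows the hook at (318–395, 255), brown handle to the right and steel bar to the left. The shelf is at (110–240, 157–260) and opens right. The bed is at (335–435, 128–190), with the twin at (412, 178). The marker is at (305, 272), the gouge at (280, 157), and the pink piece is a decoy.

```bash
cat > h.py <<'E'
import numpy as np,cv2
from station import *
def wmap(s):
    h,w=s["z_map"].shape; f=h/2/np.tan(np.radians(s["vertical_fov"])/2)
    u,v=np.meshgrid(np.arange(w),np.arange(h)); z=s["z_map"]
    P=np.stack([(u-s["cx"])/f*z,(v-s["cy"])/f*z,z],-1)
    M=s["cam_to_world"]; return P@M[:3,:3].T+M[:3,3]
def rect(P):
    c,sz,a=cv2.minAreaRect(P[:,:2].astype(np.float32)*1000)
    b=cv2.boxPoints((c,sz,a)); return np.round(c,1),np.round(sz,1),round(a,2),np.round(b).astype(int).tolist()
def yaw(st=None):
    from scipy.spatial.transform import Rotation as R
    m=R.from_quat((st or sense())["tool_rot"]).as_matrix(); return m
def shot(n,name):
    s=snapshot(n); cv2.imwrite(f"pics/{name}.png",s["image"]); np.savez(f"pics/{name}.npz",**s); return s
E
python3 - <<'E'
from h import *
for n in("top0","side0"):
    s=dict(np.load(f"pics/{n}.npz")); W=wmap(s); Z=W[...,2]; hsv=cv2.cvtColor(s["image"],cv2.COLOR_BGR2HSV)
    def reg(x0,x1,y0,y1,z0,z1,extra=True):
        m=(W[...,0]>x0)&(W[...,0]<x1)&(W[...,1]>y0)&(W[...,1]<y1)&(Z>z0)&(Z<z1)&extra
        m=m.astype(np.uint8); k,l,st,_=cv2.connectedComponentsWithStats(m)
        i=1+np.argmax(st[1:,4]); return W[l==i]
    print(n,"table z",np.median(Z[(abs(Z)<.01)]))
    t=[("shelf",reg(.2,.9,.1,.7,.125,.16)),("handle",reg(.3,.6,-.35,.05,.026,.05)),("hookall",reg(.3,.6,-.35,.05,.012,.05)),("bed",reg(.55,.95,-.5,0,.012,.035)),("twin",reg(.5,.9,-.45,-.1,.045,.08)),
     ("marker",reg(.3,.5,-.1,.1,.008,.03)),("gouge",reg(.6,.9,-.05,.12,.008,.04))]
    for k,P in t: print(k,len(P),*rect(P),"z",np.round(np.percentile(P[:,2],[5,50,95]),3))
E
```

```text
top0 table z 0.0016072098525825584
shelf 11106 [531.3 339.2] [336.2 270.5] 86.52 [[386, 180], [656, 163], [676, 499], [406, 515]] z [0.136 0.14  0.152]
handle 707 [ 417.9 -165.9] [ 29.7 226.3] 10.65 [[382, -57], [424, -280], [453, -274], [412, -52]] z [0.027 0.032 0.041]
hookall 1040 [ 405.2 -114.7] [ 42.8 331. ] 14.78 [[342, 40], [427, -280], [468, -269], [384, 51]] z [0.014 0.029 0.04 ]
bed 5316 [ 709.2 -254.4] [197.5 301.6] 1.28 [[607, -106], [614, -407], [811, -403], [805, -101]] z [0.015 0.022 0.028]
twin 108 [ 874.4 -358.6] [69.8 25.5] 67.07 [[849, -386], [872, -396], [900, -331], [876, -321]] z [0.047 0.062 0.079]
marker 376 [382.2 -27.8] [ 38.1 156.4] 18.88 [[339, 40], [390, -108], [426, -96], [375, 52]] z [0.01  0.018 0.029]
gouge 190 [877.3  -5.8] [88.  37.2] 71.36 [[846, -42], [881, -53], [909, 30], [874, 42]] z [0.018 0.029 0.038]
side0 table z 0.0002978446712913474
shelf 4805 [534.8 339.6] [347.8 270.2] 86.36 [[389, 175], [659, 157], [681, 505], [411, 522]] z [0.133 0.139 0.153]
handle 297 [ 430.6 -208.5] [ 30.1 151.1] 10.87 [[402, -137], [430, -286], [460, -280], [431, -131]] z [0.027 0.034 0.041]
hookall 607 [ 410.8 -118.3] [ 42.5 334.9] 14.33 [[349, 39], [432, -286], [473, -275], [390, 49]] z [0.015 0.029 0.04 ]
bed 4272 [ 714.5 -255.4] [191.3 302.4] 1.58 [[615, -107], [623, -409], [814, -404], [806, -102]] z [0.014 0.021 0.027]
twin 92 [ 645.8 -332.6] [57.2 15.9] 5.4 [[617, -327], [618, -343], [675, -338], [674, -322]] z [0.047 0.056 0.062]
marker 181 [386.5 -27.9] [ 38.9 149.7] 18.63 [[344, 37], [392, -105], [429, -93], [381, 49]] z [0.009 0.018 0.029]
gouge 88 [844.7  85. ] [74.7 42.7] 5.91 [[805, 102], [810, 60], [884, 68], [880, 110]] z [0.009 0.025 0.038]
```

Call:
servo_tool(rows=[[[293,-236,60],-68,1],[[293,-236,60],-68,1],[[293,-236,60],-68,1],[[293,-236,60],-68,1],[[293,-236,60],-68,1],[[293,-236,60],-68,1],[[293,-236,60],-68,1],[[293,-236,60],-68,1]], force=80)

```text
t: 0.9
tcp_pos: [0.4309, -0.2236, 0.3436]
tool_rot: [0.684, 0.729, 0.001, -0.002]
force: [0.4, -0.5, -0.6]
finger_gap: 0.996
```

Run:
```python
from h import *
print(sense()["tcp_pos"],sense()["t"],yaw().round(3).tolist())
s=shot("wrist","w1"); print(np.round(s["cam_to_world"],3).tolist(),s["vertical_fov"])
```

```text
[ 0.43093639 -0.22355307  0.34361275] 0.9 [[-0.063, 0.998, -0.002], [0.998, 0.064, 0.004], [0.004, -0.002, -1.0]]
[[0.998, 0.061, 0.017, 0.426], [0.064, -0.953, -0.298, -0.146], [-0.002, 0.298, -0.955, 0.313], [0.0, 0.0, 0.0, 1.0]] 70.46582236108385
```

View pics/w1.png

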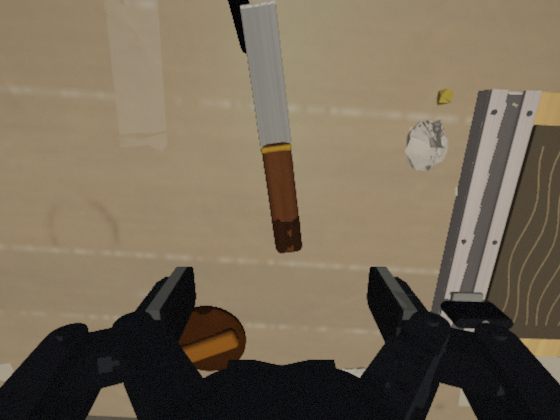

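The wrist view shows the brown handle, with a yellow ferrule, at (276–288, 148–250). The bar runs up to (260, 5), where the marker touches its view at (240, 25). The baren is at (207, 338).

Run:
```python
from h import *
s=dict(np.load("pics/w1.npz")); W=wmap(s); hsv=cv2.cvtColor(s["image"],cv2.COLOR_BGR2HSV)
Z=W[...,2]; m=np.zeros(Z.shape,bool); m[0:258,240:306]=1
P=W[m&(Z>.024)&(Z<.06)]; print("all",rect(P),np.percentile(P[:,2],[5,50,95]))
H=W[m&(Z>.031)&(Z<.06)]; H=H[H[:,1]<-.15]; print("handle",rect(H))
# track
b=(Z>.015)&(Z<.03)&(W[...,0]>.58); print("bed",rect(W[b]))
# crate inside shelf, from side / top
for n in("side0","top0"):
    s=dict(np.load(f"pics/{n}.npz")); W=wmap(s); R=np.array([[.06,.998],[.998,-.06]])
    q=(W[...,:2]-[.522,.173])@R.T; Z=W[...,2]
    m=(q[...,0]>-.02)&(q[...,0]<.3)&(abs(q[...,1])<.11)&(Z<.118)
    print(n,m.sum()); 
    for i in np.argwhere(m)[::max(1,m.sum()//25)]: print(i,np.round(q[tuple(i)],3),Z[tuple(i)].round(3),end=";")
    g=cv2.cvtColor(s["image"],cv2.COLOR_BGR2HSV)
    o=(g[...,0]<14)&(g[...,1]>150)&(Z>.006)&(W[...,0]>.55)&(W[...,0]<.8)&(W[...,1]>-.06)&(W[...,1]<.14)
    print("\ngouge",rect(W[o]) if o.sum()>3 else o.sum())
```

```text
all (array([ 420.1, -166. ]), array([ 30.1, 224.3]), 10.83, [[384, -59], [426, -279], [456, -273], [414, -53]]) [0.02703883 0.02877191 0.03665849]
handle (array([ 430.8, -221.9]), array([ 28. , 110.4]), 10.92, [[407, -170], [427, -279], [455, -274], [434, -165]])
bed (array([ 663.6, -266.8]), array([137.8, 332.7]), 19.03, [[544, -132], [653, -446], [783, -402], [674, -87]])
side0 1208
[172 287] [ 0.082 -0.109] -0.0;[178 287] [ 0.056 -0.093] 0.001;[180 298] [ 0.069 -0.05 ] 0.005;[182 299] [ 0.065 -0.043] 0.001;[184 288] [ 0.034 -0.075] 0.001;[185 302] [ 0.059 -0.026] 0.001;[186 313] [0.066 0.019] 0.02;[188 278] [-0.001 -0.099] -0.003;[189 281] [-0.002 -0.085] 0.001;[190 283] [-0.002 -0.076] 0.002;[191 284] [-0.001 -0.071] -0.003;[192 285] [-0.004 -0.065] -0.001;[193 288] [-0.    -0.053] -0.003;[194 290] [-0.001 -0.044] -0.002;[195 291] [-0.002 -0.038] -0.002;[196 295] [-0.    -0.022] 0.001;[197 299] [ 0.008 -0.009] -0.006;[198 306] [0.014 0.019] 0.002;[199 315] [0.03 0.05] -0.0;[200 325] [0.045 0.085] 0.004;[202 304] [-0.002  0.02 ] -0.003;[203 319] [0.019 0.073] 0.006;[205 311] [-0.0
[... 457 characters left out ...]
] [0.01  0.046] 0.0;[207 247] [-0.017  0.041] 0.001;[210 247] [-0.017  0.033] -0.003;[213 245] [-0.013  0.023] 0.001;[216 242] [-0.005  0.012] 0.007;[219 240] [0.001 0.005] -0.005;[222 240] [-0.001 -0.007] 0.009;[225 237] [ 0.007 -0.016] 0.005;[227 246] [-0.019 -0.019] 0.001;[230 243] [-0.012 -0.03 ] 0.01;[233 241] [-0.006 -0.038] -0.002;[236 237] [ 0.005 -0.047] -0.002;[239 234] [ 0.013 -0.057] -0.0;[241 243] [-0.014 -0.062] 0.003;[244 242] [-0.012 -0.071] 0.004;[247 239] [-0.003 -0.079] -0.004;[250 236] [ 0.004 -0.089] 0.001;[253 233] [ 0.012 -0.098] -0.001;[255 242] [-0.014 -0.103] 0.001;
gouge (array([704.5,  83.2]), array([ 5.7, 30. ]), 2.9, [[701, 98], [702, 68], [708, 68], [707, 98]])
```

Call:
servo_tool(rows=[[[0,1,50],-7.2,1],[[0,1,100],-7.2,1],[[0,1,135],-7.2,1],[[0,1,155],-7.2,1],[[0,1,164],-7.2,1],[[0,1,164],-7.2,1],[[0,1,164],-7.2,-1],[[0,1,164],-7.2,-1]], force=80)

```text
t: 1.75
tcp_pos: [0.4323, -0.2197, 0.1802]
tool_rot: [0.635, 0.772, 0.002, -0.002]
force: [0.2, 0.4, 0.6]
finger_gap: 0.692
```

Call:
servo_tool(rows=[[[0,0,0],0,-1],[[0,0,0],0,-1],[[0,0,0],0,-1],[[0,0,-25],0,-1],[[0,0,-65],0,-1],[[0,0,-90],0,-1],[[0,0,-90],0,-1],[[0,0,-90],0,-1]])

```text
t: 2.55
tcp_pos: [0.4323, -0.2201, 0.2707]
tool_rot: [0.635, 0.772, 0.002, -0.002]
force: [-0.7, -0.7, -1.4]
finger_gap: 0.313
```

Run:
```python
from h import *
print(sense()["tcp_pos"],sense()["t"],yaw().round(3).tolist(),sense()["finger_gap"])
s=shot("wrist","w2")
W=wmap(s);Z=W[...,2]
P=W[(Z>.10)&(Z<.17)&(W[...,1]>-.16)]; print(len(P),rect(P),np.percentile(P[:,2],[5,50,95]))
B=P[P[:,1]>-.14]; print(np.polyfit(B[:,1],B[:,2],1))
s=dict(np.load("pics/side0.npz")); W=wmap(s); R=np.array([[.06,.998],[.998,-.06]])
q=(W[...,:2]-[.522,.173])@R.T; Z=W[...,2]
m=(q[...,0]>.03)&(q[...,0]<.12)&(abs(q[...,1])<.105)&(Z>.008)&(Z<.055)
for i in np.argwhere(m)[::max(1,m.sum()//20)]: print(i,np.round(q[tuple(i)],3),Z[tuple(i)].round(3),end=";")
m&=abs(q[...,0]-.066)<.02
print(rect(q[m]),np.median(q[m],0))
```

```text
[ 0.43227341 -0.22012328  0.27071436] 2.55 [[-0.193, 0.981, -0.0], [0.981, 0.193, 0.005], [0.005, 0.001, -1.0]] 0.3126636099567581
12566 (array([ 414.8, -133.1]), array([30.2, 60.1]), 11.0, [[394, -106], [406, -165], [435, -160], [424, -101]]) [0.11609607 0.11721495 0.11832621]
[-0.00084866  0.11710879]
[173 288] [ 0.069 -0.097] 0.017;[174 291] [ 0.07  -0.084] 0.018;[175 293] [ 0.073 -0.077] 0.013;[176 294] [ 0.071 -0.071] 0.014;[177 297] [ 0.069 -0.056] 0.021;[179 299] [ 0.072 -0.048] 0.009;[180 299] [ 0.067 -0.045] 0.01;[180 302] [ 0.071 -0.034] 0.015;[181 304] [ 0.067 -0.023] 0.021;[182 304] [ 0.066 -0.022] 0.016;[183 304] [ 0.065 -0.021] 0.011;[183 307] [ 0.069 -0.01 ] 0.014;[184 308] [ 0.067 -0.004] 0.015;[185 308] [ 0.066 -0.004] 0.009;[185 312] [0.067 0.013] 0.022;[186 312] [0.071 0.012] 0.009;[187 314] [0.06  0.026] 0.026;[188 315] [0.068 0.027] 0.011;[188 318] [0.064 0.041] 0.027;[189 320] [0.069 0.048] 0.02;[190 320] [0.067 0.049] 0.015;[191 318] [0.062 0.044] 0.012;[191 322] [0.069 0.057] 0.013;[192 322] [0.066 0.059] 0.012;[192 325] [0.066 0.071] 0.02;[193 324] [0.064 0.069] 0.014;[199 321] [0.037 0.071] 0.009;(array([ 61.4, -12.7]), array([168.4,  26.8]), 88.67, [[46, -97], [73, -97], [77, 71], [50, 72]]) [ 0.06738598 -0.00370985]
```

Call:
servo_tool(rows=[[[40,22,0],8,-1],[[80,45,5],14.6,-1],[[120,68,11],14.6,-1],[[160,90,11],14.6,-1],[[180,101,11],14.6,-1],[[184,103,11],14.6,-1],[[184,103,11],14.6,-1],[[184,103,11],14.6,-1]])

```text
t: 3.4
tcp_pos: [0.4971, -0.0202, 0.2593]
tool_rot: [0.728, 0.685, 0.001, -0.004]
force: [0.9, -0.0, -2.1]
finger_gap: 0.31
```

```bash
cat > r.py <<'E'
from h import *
O=np.array([.522,.173]);R=np.array([[.06,.998],[.998,-.06]])
def rs(p): return (np.asarray(p)[...,:2]-O)@R.T
E
python3 - <<'E'
from r import *
st=sense();m=yaw(st);p=st["tcp_pos"]
print(p,rs(p),np.degrees(np.arctan2(m[1,0],m[0,0])),st["force"])
t=p[:2]+.164*m[:2,0];print("tip",rs(t))
s=shot("top","t2");W=wmap(s);Z=W[...,2];q=rs(W)
for x in np.arange(-.06,0,.01):
    k=(abs(q[...,0]-x)<.005)&(abs(q[...,1])<.1)&(Z>.08)&(Z<.125); print(round(x,3),k.sum(),np.round(np.median(q[k],0),3) if k.sum() else "",np.median(Z[k]))
E
```

```text
[ 0.49714057 -0.02021665  0.25930854] [-0.19432178 -0.01321671] 86.50592946579968 [ 0.8842514  -0.02751123 -2.14678977]
tip [-0.03035765 -0.01306339]
-0.06 0  nan
-0.05 0  nan
-0.04 0  nan
-0.03 0  nan
-0.02 0  nan
-0.01 0  nan
  return _methods._mean(a, axis=axis, dtype=dtype,
  ret = ret.dtype.type(ret / rcount)
```

Call:
servo_tool(rows=[[[25,0,0],0,-1],[[55,0,0],0,-1],[[85,0,0],0,-1],[[110,0,0],0,-1],[[120,0,0],0,-1],[[120,0,0],0,-1],[[120,0,0],0,-1]])

```text
t: 4.15
tcp_pos: [0.5047, 0.0981, 0.2602]
tool_rot: [0.729, 0.685, 0.001, -0.003]
force: [0.2, 0.3, -1.4]
finger_gap: 0.309
```

Call:
servo_tool(rows=[[[0,0,8],0,-1],[[0,0,16],0,-1],[[0,0,24],0,-1],[[0,0,31],0,-1],[[0,0,35],0,-1],[[0,0,35],0,-1],[[0,0,35],0,-1]])

```text
t: 4.85
tcp_pos: [0.5046, 0.0984, 0.2251]
tool_rot: [0.729, 0.685, 0.001, -0.003]
force: [0.3, 0.7, -1.1]
finger_gap: 0.314
```

Call:
servo_tool(rows=[[[-6,0,0],0,-1],[[-12,0,0],0,-1],[[-18,0,0],0,-1],[[-24,0,0],0,-1],[[-32,0,0],0,-1],[[-40,0,0],0,-1]])

```text
t: 5.45
tcp_pos: [0.502, 0.0579, 0.2249]
tool_rot: [0.729, 0.685, 0.001, -0.004]
force: [0.7, 5.0, -1.0]
finger_gap: 0.312
```

Run:
```python
from r import *
s=shot("wrist","w3"); print(sense()["force"]); s=shot("side","s3"); W=wmap(s);q=rs(W);Z=W[...,2]
m=(q[...,0]>-.03)&(q[...,0]<.12)&(abs(q[...,1])<.105)&(Z>.02)&(Z<.055); print(m.sum(),np.median(q[m],0),rect(q[m]))
```

```text
[-0.61633602  0.73175694 -0.02469963]
133 [0.03863216 0.02255122] (array([39.2,  8.3]), array([130.6,  23.8]), 82.26, [[19, -55], [42, -58], [60, 71], [36, 75]])
```

View pics/s3.png

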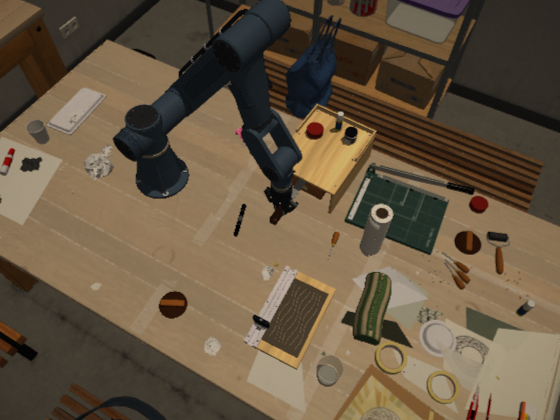

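The side view shows the hook held at (280, 205) in front of the opening. The crate front has moved from 0.067 to 0.039 m inside and the pull reads 5 N, so the hook is engaged.

Call:
servo_tool(rows=[[[-10,0,0],0,-1],[[-20,0,0],0,-1],[[-30,0,0],0,-1],[[-40,0,0],0,-1],[[-50,0,0],0,-1],[[-60,0,0],0,-1],[[-70,0,0],0,-1],[[-80,0,0],0,-1]])

```text
t: 6.35
tcp_pos: [0.4968, -0.0235, 0.2245]
tool_rot: [0.729, 0.684, 0.0, -0.003]
force: [0.4, 4.5, -0.3]
finger_gap: 0.316
```

Call:
servo_tool(rows=[[[-12,0,0],0,-1],[[-24,0,0],0,-1],[[-36,0,0],0,-1],[[-48,0,0],0,-1],[[-60,0,0],0,-1],[[-72,0,0],0,-1],[[-82,0,0],0,-1],[[-92,0,0],0,-1]])

```text
t: 7.15
tcp_pos: [0.4908, -0.1161, 0.224]
tool_rot: [0.729, 0.684, 0.0, -0.004]
force: [0.7, 5.4, 0.7]
finger_gap: 0.313
```

Run:
```python
from r import *
st=sense();m=yaw(st);p=st["tcp_pos"];print(p,"tip",rs(p[:2]+.164*m[:2,0]))
for n in("side","top"):
    s=shot(n,n+"4"); W=wmap(s);q=rs(W);Z=W[...,2]
    M=(q[...,0]>-.2)&(q[...,0]<-.01)&(abs(q[...,1])<.13)
    for a,b in((.03,.055),(.056,.068)):
        m=M&(Z>a)&(Z<b); print(n,a,m.sum(),rect(q[m]) if m.sum()>5 else "")
```

```text
[ 0.49079198 -0.11606656  0.22397739] tip [-0.12639701 -0.01322949]
side 0.03 474 (array([-74.4, -12.9]), array([127.8, 171.6]), 0.1, [[-138, 73], [-138, -99], [-10, -99], [-11, 73]])
side 0.056 220 (array([-104.6,  -14.4]), array([187.7, 172.8]), 0.1, [[-199, 72], [-198, -101], [-11, -101], [-11, 72]])
top 0.03 3 
top 0.056 6 (array([-12.6,  63.5]), array([4.7, 3.4]), 85.81, [[-14, 61], [-11, 61], [-11, 66], [-14, 66]])
```

View pics/side4.png

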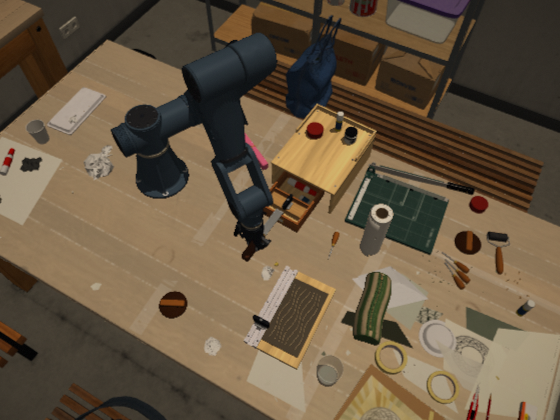

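The side view shows the crate drawn out at (295, 200), with hook and gripper at (255, 230). The front board is about 136 mm in front of the shelf, so the nest is about 66 mm clear. Next I unhook.

Call:
servo_tool(rows=[[[5,0,0],0,-1],[[6,0,-10],0,-1],[[6,0,-35],0,-1],[[6,0,-60],0,-1],[[-30,-18,-62],-7,-1],[[-75,-38,-62],-14.6,-1],[[-107,-52,-62],-14.6,-1],[[-107,-52,-50],-14.6,-1]])

```text
t: 8.05
tcp_pos: [0.4324, -0.2248, 0.2758]
tool_rot: [0.638, 0.77, -0.0, 0.002]
force: [0.9, -0.6, -2.0]
finger_gap: 0.31
```

Run:
```python
from r import *
st=sense();m=yaw(st);print(st["tcp_pos"],np.degrees(np.arctan2(m[1,0],m[0,0])))
```

```text
[ 0.43242306 -0.22484416  0.27579135] 100.77646409265505
```

Call:
servo_tool(rows=[[[0,0,35],0,-1],[[0,0,65],0,-1],[[0,0,82],0,-1],[[0,0,90],0,-1],[[0,0,94],0,-1],[[0,0,94.5],0,-1],[[0,0,94.5],0,-1],[[0,0,94.5],0,0]])

```text
t: 8.85
tcp_pos: [0.433, -0.2252, 0.1822]
tool_rot: [0.637, 0.77, -0.0, 0.003]
force: [-0.2, -1.3, -0.3]
finger_gap: 0.466
```

Call:
servo_tool(rows=[[[0,0,0],0,0.6],[[0,0,0],0,0.6],[[0,0,0],0,0.6],[[0,0,-30],0,0.6],[[0,0,-80],0,0.6],[[0,0,-120],0,0.6],[[0,0,-140],0,0.6],[[0,0,-140],0,0.6]])

```text
t: 9.65
tcp_pos: [0.4331, -0.2251, 0.3252]
tool_rot: [0.637, 0.77, -0.0, 0.007]
force: [-0.1, -0.1, -0.4]
finger_gap: 0.797
```

Call:
servo_tool(rows=[[[40,17,0],5,0.4],[[85,36,0],10,0.4],[[130,55,0],14.3,0.4],[[175,74,0],14.3,0.4],[[220,93,0],14.3,0.4],[[265,112,0],14.3,0.4],[[300,127,0],14.3,0.4],[[314,132,0],14.3,0.4]])

```text
t: 10.45
tcp_pos: [0.5039, 0.1111, 0.3214]
tool_rot: [0.727, 0.686, -0.0, 0.006]
force: [-0.3, 0.3, -0.2]
finger_gap: 0.699
```

Call:
servo_tool(rows=[[[0,0,0],0,0.4],[[0,0,0],0,0.4]])

```text
t: 10.65
tcp_pos: [0.5033, 0.1107, 0.3204]
tool_rot: [0.727, 0.687, -0.001, 0.005]
force: [-0.0, -0.5, -0.1]
finger_gap: 0.7
```

Run:
```python
from r import *
st=sense();m=yaw(st);print(st["t"],st["tcp_pos"],np.degrees(np.arctan2(m[1,0],m[0,0])))
s=shot("wrist","w5"); W=wmap(s);Z=W[...,2];q=rs(W)
k=(Z>.055)&(Z<.08)&(abs(q[...,0]+.066)<.045)&(abs(q[...,1]+.013)<.03)
n,l,S,_=cv2.connectedComponentsWithStats(k.astype(np.uint8)); i=1+np.argmax(S[1:,4]);print(S[1:]);P=W[l==i]
print("bar",rect(P),np.median(P[:,2]),np.median(P,0))
print("tool offset of centre",(np.array(rect(P)[0])/1000-st["tcp_pos"][:2])@m[:2,:2])
s=shot("side","s5");W=wmap(s);q=rs(W);Z=W[...,2];k=(q[...,0]>-.2)&(q[...,0]<-.01)&(abs(q[...,1])<.13)&(Z>.03)&(Z<.067);print("crate",rect(q[k]))
```

```text
10.65 [0.50330405 0.11074902 0.32042092] 86.74366105396595
[[ 270  183   16   73 1103]]
bar (array([501.4, 107.1]), array([59.6, 12.3]), 86.79, [[494, 78], [506, 77], [509, 136], [497, 137]]) 0.0669239192506095 [0.50178014 0.11004779 0.06692392]
tool offset of centre [-0.00375114 -0.00169386]
crate (array([-76.1, -15.1]), array([131.4, 174.9]), 0.1, [[-142, 72], [-142, -103], [-10, -102], [-11, 73]])
```

View pics/w5.png

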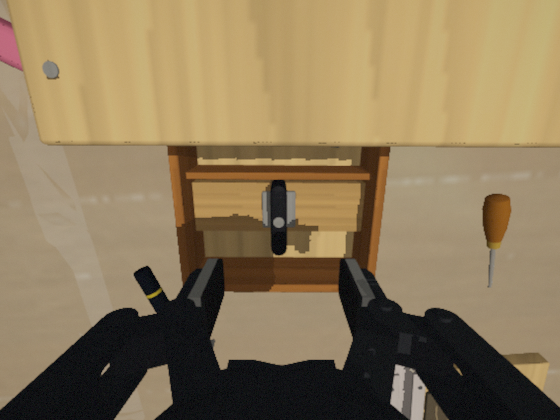

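The wrist view shows the button standing in the block at (279, 215), bar along the crate, inside the open crate and clear of the deck edge at row 143. I descend on it.

Call:
servo_tool(rows=[[[-4,-2,30],0,0.4],[[-4,-2,60],0,0.4],[[-4,-2,80],0,0.4],[[-4,-2,86],0,0.4],[[-4,-2,92],0,0.4],[[-4,-2,97],0,0.4],[[-4,-2,97],0,0.4]])

```text
t: 11.45
tcp_pos: [0.5021, 0.1047, 0.2241]
tool_rot: [0.728, 0.686, -0.001, 0.006]
force: [0.4, 0.0, -1.0]
finger_gap: 0.696
```

Call:
servo_tool(rows=[[[0,0,4],0,0.4],[[0,0,8],0,0.4],[[0,0,11],0,0.4],[[0,0,11],0,0.4]])

```text
t: 11.85
tcp_pos: [0.5021, 0.1047, 0.2128]
tool_rot: [0.728, 0.686, -0.001, 0.005]
force: [-0.2, 0.3, 0.8]
finger_gap: 0.7
```

Run:
```python
from r import *
st=sense();m=yaw(st);print(st["t"],st["tcp_pos"],m.round(3),st["force"])
s=shot("wrist","w6"); W=wmap(s);Z=W[...,2]
k=(Z>.062)&(Z<.073)&(abs(W[...,0]-.502)<.02)&(abs(W[...,1]-.107)<.04);P=W[k];print(len(P),rect(P),(np.array(rect(P)[0])/1000-st["tcp_pos"][:2])@m[:2,:2])
```

```text
11.85 [0.50206601 0.10468951 0.21282999] [[ 0.059  0.998  0.006]
 [ 0.998 -0.059 -0.009]
 [-0.009  0.007 -1.   ]] [-0.2283094   0.30291497  0.83096996]
3286 (array([501.9, 107.3]), array([60., 13.]), 87.02, [[494, 78], [507, 77], [510, 137], [497, 138]]) [ 0.00259595 -0.00032042]
```

Call:
servo_tool(rows=[[[4,-1,2],0,0.4],[[4,-1,2],0,0.4],[[4,-1,2],0,-1],[[4,-1,2],0,-1],[[4,-1,2],0,-1],[[4,-1,2],0,-1],[[4,-1,2],0,-1],[[4,-1,2],0,-1]], force=50)

```text
t: 12.7
tcp_pos: [0.5014, 0.1087, 0.2112]
tool_rot: [0.728, 0.686, -0.001, 0.006]
force: [-0.7, 0.0, 3.1]
finger_gap: 0.145
```

Call:
servo_tool(rows=[[[0,0,0],0,-1],[[0,0,0],0,-1],[[0,0,-15],0,-1],[[0,0,-35],0,-1],[[0,0,-65],0,-1],[[0,0,-85],0,-1],[[0,0,-85],0,-1]])

```text
t: 13.4
tcp_pos: [0.5017, 0.1095, 0.2983]
tool_rot: [0.728, 0.686, 0.001, 0.008]
force: [0.1, -0.1, -1.8]
finger_gap: 0.145
```

Run:
```python
from r import *
st=sense();m=yaw(st);print(st["t"],st["tcp_pos"],m.round(3).tolist(),st["finger_gap"])
s=shot("wrist","w7"); W=wmap(s);p=st["tcp_pos"];L=(W-p)@m
k=(abs(L[...,1])<.018)&(abs(L[...,0])<.045)&(L[...,2]>.12)&(L[...,2]<.2)
print("top z",np.percentile(L[k][:,2],[5,25,50,75,95]))
g=cv2.cvtColor(s["image"],cv2.COLOR_BGR2GRAY); t=k&(abs(L[...,2]-np.percentile(L[k][:,2],25))<.006)
print(rect(L[t]))
t=k&(L[...,2]>.168);print("plate",t.sum(),np.median(L[t],0) if t.any() else"")
```

```text
13.4 [0.50165851 0.10953839 0.29827036] [[0.059, 0.998, 0.012], [0.998, -0.059, -0.009], [-0.008, 0.013, -1.0]] 0.14470220096287068
top z [0.12365418 0.13660774 0.14414521 0.14750505 0.17568515]
(array([ 3.4, -1.6]), array([39.4, 35.6]), 44.22, [[-23, -3], [2, -28], [30, -1], [5, 25]])
plate 633 [ 0.01353673 -0.00075736  0.17600591]
```

View pics/w7.png

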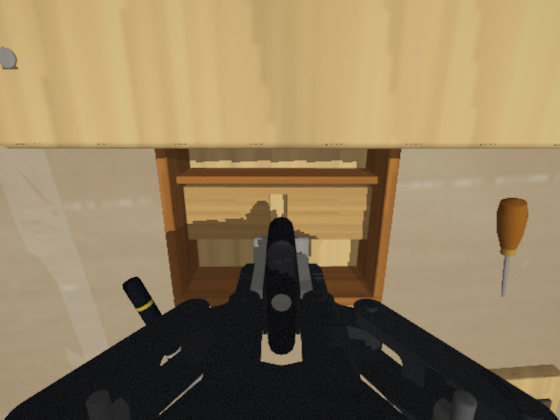

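The wrist view shows the black button held between the fingers at (282, 285) and the crate flat below it. Now over to the bed.

Call:
servo_tool(rows=[[[-30,16,0],-2,-1],[[-75,40,0],-4.8,-1],[[-120,64,0],-4.8,-1],[[-165,88,0],-4.8,-1],[[-210,112,0],-4.8,-1],[[-250,134,0],-4.8,-1],[[-277,148,0],-4.8,-1],[[-283,151,0],-4.8,-1]])

```text
t: 14.25
tcp_pos: [0.6359, -0.186, 0.2987]
tool_rot: [0.7, 0.714, -0.0, 0.007]
force: [0.0, 0.3, -1.8]
finger_gap: 0.145
```

Call:
servo_tool(rows=[[[0,0,40],0,-1],[[0,0,60],0,-1],[[0,0,60],0,-1],[[0,0,60],0,-1]])

```text
t: 14.65
tcp_pos: [0.6359, -0.1857, 0.2374]
tool_rot: [0.7, 0.715, -0.001, 0.005]
force: [-0.4, 0.3, -0.5]
finger_gap: 0.143
```

Run:
```python
from r import *
st=sense();m=yaw(st);print(st["t"],st["tcp_pos"],m.round(3).tolist())
s=shot("wrist","w8"); W=wmap(s);Z=W[...,2]
# slot: pixels well below track top between lips
k=(Z>-.002)&(Z<.0165)&(W[...,0]>.615)&(W[...,0]<.665)&(W[...,1]>-.40)&(W[...,1]<-.11)
for y in np.arange(-.25,-.105,.01):
    r=(abs(W[...,1]-y)<.005)&(W[...,0]>.59)&(W[...,0]<.69)
    lo=r&k; t=r&(Z>.018)&(Z<.026)
    print(round(y,3),lo.sum(),np.round(np.percentile(W[lo][:,0],[2,50,98]),4) if lo.sum()>9 else"", np.round(np.percentile(W[t][:,0],[1]),4) if t.sum()>9 else "")
```

```text
14.65 [ 0.63594665 -0.18565476  0.23740636] [[-0.021, 1.0, 0.007], [1.0, 0.021, -0.008], [-0.009, 0.007, -1.0]]
-0.25 0  
-0.24 0  [0.6776]
-0.23 0  [0.6708]
-0.22 2  [0.668]
-0.21 5  [0.6588]
-0.2 9  [0.6175]
-0.19 37 [0.6151 0.6474 0.6484] [0.6176]
-0.18 175 [0.632  0.6435 0.6486] [0.617]
-0.17 324 [0.6312 0.6398 0.6483] [0.6172]
-0.16 345 [0.6311 0.6395 0.6479] [0.6166]
-0.15 357 [0.6309 0.6392 0.6475] [0.6167]
-0.14 366 [0.6308 0.6391 0.6472] [0.6162]
-0.13 382 [0.6306 0.6387 0.6468] [0.6157]
-0.12 410 [0.6299 0.6384 0.6465] [0.6158]
-0.11 217 [0.6298 0.6383 0.6467] [0.6154]
```

View pics/w8.png

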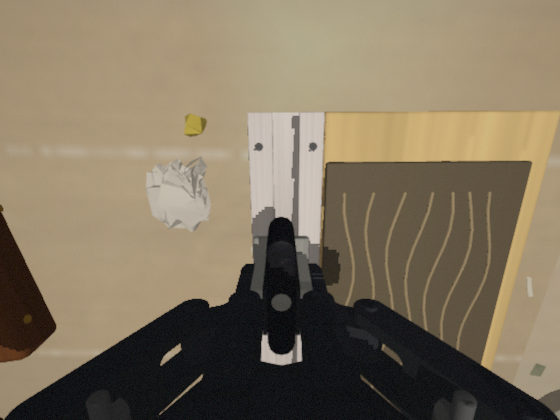

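The wrist view shows the empty half of the slot at (285–300, 115–230), running up under the held button at (282, 285). The T-track's end is at row 113.

Run:
```python
from r import *
s=dict(np.load("pics/w8.npz"));st=sense();m=yaw(st);p=st["tcp_pos"];W=wmap(s);L=(W-p)@m
k=(L[...,2]>.138)&(L[...,2]<.150)&(abs(L[...,1])<.012)
for a in np.arange(.012,.034,.003):
    t=k&(abs(L[...,0]-a)<.0015);print("bar",a.round(3),t.sum(),np.round(np.percentile(L[t][:,1],[2,98]),4) if t.sum()>5 else"",np.median(L[t][:,2]).round(4))
t=k&(L[...,0]>.012);print("front end",np.percentile(L[t][:,0],98))
t=(L[...,2]>.171)&(L[...,2]<.181)&(abs(L[...,1])<.02)&(L[...,0]>.008)&(L[...,0]<.024);print("plate",t.sum(),rect(L[t]),np.median(L[t][:,2]))
```

```text
bar 0.012 567 [-0.0117  0.011 ] 0.145
bar 0.015 186 [-0.0077  0.0048] 0.1455
bar 0.018 181 [-0.0076  0.0048] 0.1454
bar 0.021 203 [-0.0076  0.0047] 0.1453
bar 0.024 189 [-0.0076  0.0047] 0.1454
bar 0.027 213 [-0.0071  0.0039] 0.1456
bar 0.03 113 [-0.0053  0.002 ] 0.1471
bar 0.033 0  nan
front end 0.029726009416762997
plate 479 (array([16. , -1.6]), array([29.7, 15.7]), 89.59, [[8, -16], [24, -17], [24, 13], [8, 13]]) 0.17750684212189086
  return _methods._mean(a, axis=axis, dtype=dtype,
  ret = ret.dtype.type(ret / rcount)
```

Call:
servo_tool(rows=[[[0,4.5,5],-0.4,-1],[[0,4.5,12],-0.4,-1],[[0,4.5,17],-0.4,-1],[[0,4.5,22],-0.4,-1],[[0,4.5,26],-0.4,-1],[[0,4.5,29],-0.4,-1],[[0,4.5,29],-0.4,-1]])

```text
t: 15.4
tcp_pos: [0.6411, -0.1861, 0.2092]
tool_rot: [0.697, 0.717, -0.0, 0.006]
force: [0.3, 0.6, -0.9]
finger_gap: 0.143
```

Call:
servo_tool(rows=[[[0,0,2],0,-1],[[0,0,4],0,-1],[[0,0,5],0,-1],[[0,0,5],0,-1]])

```text
t: 15.8
tcp_pos: [0.6411, -0.1862, 0.204]
tool_rot: [0.697, 0.717, -0.0, 0.006]
force: [-0.7, 0.9, -1.4]
finger_gap: 0.143
```

Run:
```python
from r import *
st=sense();m=yaw(st);p=st["tcp_pos"];print(st["t"],p,m.round(3).tolist(),st["force"])
s=shot("wrist","w9"); W=wmap(s);L=(W-p)@m;Z=W[...,2]
t=(L[...,2]>.171)&(L[...,2]<.1805)&(abs(L[...,1])<.02)&(L[...,0]>.008)&(L[...,0]<.0185);print("plate",t.sum(),rect(L[t]),np.median(Z[t]))
t=(Z>.017)&(Z<.0245)&(abs(W[...,0]-.638)<.023)&(W[...,1]>-.16)&(W[...,1]<-.11);print("track z",np.median(Z[t]))
```

```text
15.8 [ 0.64107489 -0.18617127  0.20400742] [[-0.028, 1.0, 0.008], [1.0, 0.028, -0.009], [-0.009, 0.008, -1.0]] [-0.6864783   0.90439996 -1.3747009 ]
plate 478 (array([12.6, -0.5]), array([29.8,  9. ]), 89.8, [[8, -15], [17, -15], [17, 14], [8, 14]]) 0.027602269837023186
track z 0.021032240462160526
```

Call:
servo_tool(rows=[[[0,-1.5,0.5],0,-1],[[0,-1.5,1],0,-1],[[0,-1.5,1.5],0,-1],[[0,-1.5,1.5],0,-1],[[0,-1.5,1.5],0,-1]])

```text
t: 16.35
tcp_pos: [0.6397, -0.1862, 0.2026]
tool_rot: [0.697, 0.717, -0.0, 0.006]
force: [1.1, 0.4, -0.4]
finger_gap: 0.148
```

Run:
```python
from r import *
st=sense();m=yaw(st);p=st["tcp_pos"];print(st["t"],p,st["force"],st["q"][5])
s=shot("wrist","w10"); W=wmap(s);L=(W-p)@m;Z=W[...,2]
t=(L[...,2]>.171)&(L[...,2]<.1803)&(abs(L[...,1])<.02)&(L[...,0]>.008)&(L[...,0]<.0185);print("plate",t.sum(),rect(L[t]),np.median(Z[t]),rect(W[t])[0])
```

```text
16.35 [ 0.63965837 -0.18622413  0.20262547] [ 1.06700344  0.36942483 -0.41193418] -0.4737606853420514
plate 477 (array([12.9, -0.4]), array([36.2,  9.9]), 88.06, [[7, -18], [17, -19], [18, 17], [9, 18]]) 0.026246050616890088 [ 640.4 -175. ]
```

Call:
servo_tool(rows=[[[0,0,0],8,-1],[[0,0,0],16,-1],[[0,0,0],24,-1],[[0,0,0],32,-1],[[0,0,0],40,-1],[[0,0,0],48,-1],[[0,0,0],54,-1],[[0,0,0],56,-1]])

```text
t: 17.2
tcp_pos: [0.6397, -0.1862, 0.2027]
tool_rot: [0.952, 0.305, 0.003, 0.006]
force: [-0.0, 0.2, -0.6]
finger_gap: 0.142
```

Call:
servo_tool(rows=[[[0,0,0],8,-1],[[0,0,0],16,-1],[[0,0,0],24,-1],[[0,0,0],31,-1],[[0,0,0],34,-1],[[0,0,0],34,-1],[[0,0,0],34,-1]])

```text
t: 17.9
tcp_pos: [0.6397, -0.1863, 0.2027]
tool_rot: [1.0, 0.013, 0.004, 0.005]
force: [-0.1, -0.3, -0.8]
finger_gap: 0.146
```

Run:
```python
from r import *
st=sense();m=yaw(st);p=st["tcp_pos"];print(st["t"],p,m.round(3).tolist(),st["force"],st["ft_torque"],np.degrees(np.arctan2(m[1,0],m[0,0])))
```

```text
17.9 [ 0.63972135 -0.18625043  0.20267184] [[1.0, 0.027, 0.009], [0.027, -1.0, -0.009], [0.008, 0.01, -1.0]] [-0.05224964 -0.33690463 -0.76483649] [-0.00124017 -0.00187397 -0.02858623] 1.5331529133585555
```

Square to 0.1°. I'll release and retreat upward.

Call:
servo_tool(rows=[[[0,0,0],0,0],[[0,0,0],0,0],[[0,0,0],0,0],[[0,0,0],0,0],[[0,0,-15],0,0],[[0,0,-50],0,0],[[0,0,-95],0,0],[[-40,0,-130],0,0]])

```text
t: 18.7
tcp_pos: [0.6044, -0.1868, 0.3347]
tool_rot: [1.0, 0.014, 0.01, 0.007]
force: [-0.3, -0.5, 0.9]
finger_gap: 0.499
```

Call:
servo_tool(rows=[[[-40,0,0],0,0],[[-60,0,0],0,0],[[-60,0,0],0,0]])

```text
t: 19.0
tcp_pos: [0.542, -0.1881, 0.3351]
tool_rot: [1.0, 0.014, 0.009, 0.007]
force: [0.1, 0.3, -0.7]
finger_gap: 0.499
```

Run:
```python
from r import *
st=sense();print(st["t"],st["tcp_pos"])
s=shot("wrist","w11"); W=wmap(s);Z=W[...,2]
N=(abs(W[...,0]-.64)<.045)&(abs(W[...,1]+.187)<.045)
b=N&(Z>.05)&(Z<.066);print("bar",rect(W[b]),np.median(Z[b]))
t=N&(Z>.0235)&(Z<.03)&(abs(W[...,0]-.64)<.02)&(abs(W[...,1]+.187)<.02);print("plate",rect(W[t]),np.median(Z[t]))
t=(Z>.018)&(Z<.0235)&(abs(W[...,0]-.64)<.02)&(abs(W[...,1]+.14)<.02);print("track z",np.median(Z[t]))
s=shot("side","s11");W=wmap(s);q=rs(W);Z=W[...,2];k=(q[...,0]>-.2)&(q[...,0]<-.01)&(abs(q[...,1])<.13)&(Z>.045)&(Z<.067);print("crate",rect(q[k]),np.median(Z[k]))
s=shot("top","t11");W=wmap(s);Z=W[...,2]
k=(W[...,0]>.3)&(W[...,0]<.5)&(W[...,1]<-.04)&(W[...,1]>-.35)&(Z>.022)&(Z<.05);print("hook",k.sum(),rect(W[k]),np.percentile(Z[k],[5,95]))
```

```text
19.0 [ 0.54196454 -0.18807244  0.33508961]
bar (array([ 640.2, -187.8]), array([59.2, 12.9]), 0.59, [[611, -182], [611, -195], [670, -194], [670, -181]]) 0.05790744638313047
plate (array([ 640.5, -187.8]), array([33.8, 29.7]), 0.42, [[624, -173], [624, -203], [658, -202], [657, -173]]) 0.02596082896409818
track z 0.021133193801114225
crate (array([-76.5, -15.1]), array([130.3, 173.3]), 0.2, [[-142, 71], [-141, -102], [-11, -101], [-12, 72]]) 0.055798108906381705Traceback (most recent call last):
  File "<stdin>", line 10, in <module>
    return _quantile_unchecked(
        a, q, axis, out, overwrite_input, method, keepdims, weights)
    return _ureduce(a,
                    func=_quantile_ureduce_func,
    ...<5 lines>...
                    overwrite_input=overwrite_input,
                    method=method)
    r = func(a, **kwargs)
    result = _quantile(arr,
                       quantiles=q,
    ...<2 lines>...
                       out=out,
                       weights=wgt)
    slices_having_nans = np.isnan(arr[-1, ...])
                                  ~~~^^^^^^^^^
IndexError: index -1 is out of bounds for axis 0 with size 0
```

View pics/s11.png

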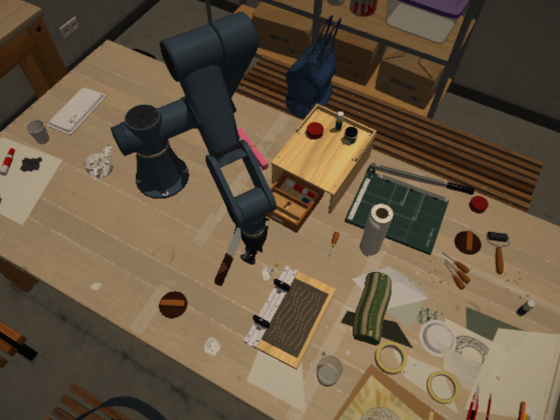

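View pics/w11.png

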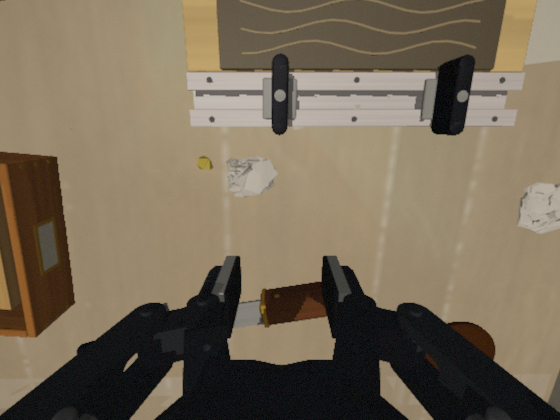

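The side view shows both turn-buttons across the track at (282, 285) and (260, 322), the hook on the table at (228, 260), and the crate drawn out at (297, 205). The wrist view shows the new button at (280, 95), square like its twin at (453, 95). I check the hook height, then hand in.

Run:
```python
from r import *
for n in("s11","w11"):
    W=wmap(dict(np.load(f"pics/{n}.npz")));Z=W[...,2]
    k=(W[...,0]>.36)&(W[...,0]<.47)&(W[...,1]<-.05)&(W[...,1]>-.3)&(Z>.02)&(Z<.08);print(n,k.sum(),rect(W[k]),np.percentile(Z[k],[5,50,95]).round(4))
print(sense()["t"]);sign_off()
```

```text
s11 475 (array([ 424.4, -171.1]), array([ 34.9, 232.9]), 12.58, [[382, -61], [433, -289], [467, -281], [416, -54]]) [0.0232 0.0311 0.0392]
w11 2476 (array([ 426.6, -190.7]), array([ 30.5, 102.5]), 11.4, [[401, -143], [422, -244], [452, -238], [431, -137]]) [0.0238 0.0343 0.0369]
19.15
the job is handed in; nothing more can be done
```

The job is done and handed in at about 19 s. I hooked the crate's lip and drew the crate out, then laid the hook back near where it started. I lifted the turn-button, lowered its foot into the empty half of the slot, turned it 90° and released it.

What the last checks showed:
- **Button:** the plate is seated, its top about 5 mm above the track top as it should be. It is within about 1 mm of the slot's centre line across and about 6 mm from the target along it. The bar is square to the slot within about 1°.
- **Crate:** level, with its block's slot about 66–70 mm in front of the shelf edge.
- **Hook:** flat on the table (handle top 37 mm, bar about 28 mm), about 9 cm from the crate.
- **Other things:** nothing looked moved in the last pictures, except that the arm hid the marker in both. I never measured the other things' positions afterwards.
- **Failed check:** the top-camera check of the hook gave nothing because the arm blocked the view. I used the side and wrist views instead, and they agreed.

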